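Put a board away under the rack shelf

ROBOT

A 7-joint arm with a two-finger parallel gripper is mounted at the origin on the work surface. World frame = base frame: x ahead of the robot, y to its left, z up, the work surface at z = 0. Lengths are in m, angles in rad, forces in N, time in s.
With the tool pointing down it reaches from about 0.4 to 0.85 m from the base axis. Payload 4.5 kg.
Tool frame: the origin (TCP) lies at the very end of the fingers, on their centre line; the grasp point (between the pads) lies 19 mm behind it (r.grip_depth is the distance from the TCP to the grasp point, in m); z points along the fingers, y is the line along which they close (so a half turn about z gives the same grasp; the last joint's range is limited). The gripper opens to 88 mm and grips with 3 to 60 N. Pads are 18 mm wide; open, the fingers measure 123 mm over their backs; the gripper's body (75 mm by 187 mm) begins 45 mm behind the grasp point.
Start: joints at [1.175, 0.689, -0.195, 1.565, 0.157, 0.902, -0.215], TCP at [0.26, -0.568, 0.239] pointing down, gripper open.
Joint ranges: [-3.01, 3.01], [-0.46, 2.08], [-1.47, 1.51], [0.13, 2.56], [-1, 4.14], [0.04, 2.09], [-2.66, 2.66]. Speed limits (rad/s): [2.57, 2.57, 3.14, 3.14, 3.14, 3.14, 3.14].

INTERFACE

Orientations are given as a unit quaternion [x, y, z, w].
In Python, from plant import r, cams, models gives the robot as it stands. The module is installed in compiled form; this text tells all that it offers.
- The arm moves only by the tool jog_arm, never from a script. Its arguments are lists of equal length, an entry for each row: "turn": the turn, a rotation vector about the tool's x, y, z in rad, a list of three; "translation": the shift along the tool's x, y, z in m, a list of three; "grip": the closure, from 0 (fully open) to 1 (shut). In form: {"turn": [[ax, ay, az], ...], "translation": [[tx, ty, tz], ...], "grip": [grip, ...]}. A call has 1 to 20 rows; each row is the pose to reach, as a shift and turn from the pose commanded when the call began, along the tool's axes at that moment; what a row does not reach only later rows make up. A row lasts 1/8 s, in which the tool goes at most 62.5 mm and 10.7 degrees, less where a joint would pass 70% of its speed; a pose out of reach is approached as far as the arm can. A call with a gripper value outside its range is refused whole. The fingers move at their own pace and stop on an object; "force" is the grip in N (left out, the last holds). Time passes only in rows, so rows that repeat a pose let the fingers close. It gives the time, the measured TCP pose, the force, the opening and the grip force at its end, in the units of the state.
- r.get_state(): the state, without advancing time (a new reading comes with each control period).
- cams.snapshot(name): name is "scene" or "top" or "wrist"; returns the picture (420x560x3 uint8, red, green, blue); there is no depth.
- cams.camera_params(name): a dict with "fx", "fy", "cx", "cy" (pixels), "eye" and "orientation" of the camera in the world. Camera axes: x right, y up, looking along -z (the intrinsics and any distortion apply to the point x, -y, -z); pixel columns grow to the right and rows downward; lengths in m; the calibration is good to about 2 mm. A picture is of the moment at which its call begins: read the wrist's pose just before it. camera_params takes no time and is no camera call; for the wrist camera it gives the pose at the moment of the call.
- r.finish_job(): hands the job in; it is judged then, once.
Trained networks look in the newest picture that a camera, given by its name, has taken for a name from the list of things; names that differ only in an ending like _2 or _b are one class to them, and where a whole thing is asked for, a point or a joint stands for the part that bears it (a point fixed in the world has none). Each returns a list of dicts, best first, with "p" (0 to 1); they miss things now and then, are a little off and sometimes report something else, mostly with a low value. They report only what shows in the picture. A call takes as long as a camera call.
- models.find_in(camera, name): "position" ([x, y, z] in m, in world coordinates, good to about 4 mm: the middle of the surface that is visible of it).
- models.masks_of(camera, name): "pixels" (420x560 bool, what is visible of it).
- models.place_of(camera, name): "position" ([x, y, z] in m, in world coordinates, good to about 4 mm: a listed point, or the origin of a listed thing).
The state is a dict: "clock": time; "q": joint angles; "qd": joint speeds; "joint_torque": joint torques, N m; "tool_pos": TCP position; "eef_rot": TCP orientation; "contact_force": force on the tool from outside, world axes, zero at the start; "moment": the same for the moment, N m; "opening": opening from 0.0 (shut) to 1.0 (fully open); "finger_force": force on a finger pad.
Only numpy, scipy, OpenCV 4.12 (cv2) and the standard library are available. Lean on these libraries where they do the work, as an engineer would, in place of code of your own. Each camera call takes 0.05 s, during which the arm holds its last target. There are 200 camera calls.

TASK

A board lies askew in front of the free bay of the low timber rack. Swing it round until it lies square against the long steel divider, then slide it in under the shelf, lying flat between the two dividers, until it is fully home against the back stop. Leave the tin, the turned foot and the little wooden box where they stand.

Things in the scene. Friction and masses are not known exactly. Their poses are not given: they have to be found in the camera images.
- rack: Low white steel timber rack, fixed. Origin on the bench under the middle of its shelf's front edge, on the centre line of the free bay (lane). x points along the lane into the rack, y left, z up. Shelf plate: x 0 to 160 mm, y -250 to 250, underside 140 and top 158 above the bench, boxes on it (74 high, from x = 45). 24 mm legs at x 35 and 145, y -238 and 238. The lane's floor is the bench.
- long_divider (a point): Front end of the left, long steel divider, top of its lane-side face: (-180, 44, 25) mm in the rack's frame, axes as the rack's. The strip is 25 mm high, 6 mm thick and runs straight along the rack's x from here to x = 265 mm, so it stands out 180 mm in front of the shelf. Fixed timber up to 66 mm high fills the bay to its left from x = 55 mm on.
- short_divider (a point): Front of the straight part of the right, short divider, top of its lane-side face: (100, -44, 25) mm in the rack's frame. Strip 25 mm high, from here to x = 265 mm; before it a lead-in flares outwards to x = 74, y = -60 mm. The lane between the dividers is 88 mm wide, 8 mm more than the board. Fixed timber up to 44 mm high to its right from x = 55 mm on.
- home (a point): Where the middle of the board's near end must come: (35, 0, 19) mm in the rack's frame, 35 mm in behind the shelf's front edge. A tool pointing straight down would meet the shelf there, so it must lean. The far end then touches the back stop, a steel plate 45 mm high across the lane with its face at x = 245 mm, seen from above behind the shelf.
- board_mid (a point): Centre (19 mm up) of the loose plain wooden board lying flat on the bench: 210 long, 80 wide, 38 mm thick, 0.27 to 0.53 kg. Its x axis points along its length to the far end (under the shelf), y left, z up. At the start the near end is swung out to the right, away from the long divider, by 17 to 37 degrees. When home, this point is at x = 140 mm in the rack's frame.
- tin_mid (a point): Centre of a bystander: closed metal tin with a paper band, 72 mm across, 90 mm high. Not to be moved.
- foot_mid (a point): Centre of a bystander: turned dark wooden furniture foot, 68 mm across, 100 mm high. Not to be moved.
- casket_mid (a point): Centre of a bystander: little dark wooden box with a lid that does not open, 79 x 69 mm, 57 mm high. Not to be moved.

How it is judged:
By the outcome, as a careful person would: the job done as asked, in the order asked, and still so for the second after the job is handed in, with the robot touching nothing.
It also fails if it takes over 53 s, if anything falls off the work surface, if the arm or the gripper's body presses on something with over 40 N, if the wrist force passes 120 N, or if a joint passes its speed limit or range.

## Working session

There is one attempt and no reset: what is moved stays moved. The work goes in short steps, Python scripts to look and compute and a tool call to move; the robot and the scene stay as the last step left them, time stands still between calls to the robot, and variables do not carry over. Pictures are saved under pics/ and viewed, at most 10 in all, crops included, and the job is handed in when it is done.

Besides the shell and the picture viewer there is one more tool, called after "Call:" as a command line: name --argument value ..., lists and objects as JSON in quotes. jog_arm: Moves the arm, as the interface text tells. Its arguments: {"type":"object","properties":{"turn":{"type":"array"},"translation":{"type":"array"},"grip":{"type":"array"},"force":{"type":"number"}},"required":["turn","translation","grip"]}

```bash
mkdir -p pics; cat > h.py <<'E'
import numpy as np, cv2
from plant import r,cams,models
from scipy.spatial.transform import Rotation as R
def snap(n,f=None):
    im=cams.snapshot(n)
    if f: cv2.imwrite('pics/'+f,im[:,:,::-1])
    return im
def ray(c,uv):
    p=cams.camera_params(c);
    d=np.array([(uv[0]-p['cx'])/p['fx'],-(uv[1]-p['cy'])/p['fy'],-1.])
    return np.array(p['eye']),R.from_quat(p['orientation']).apply(d)
def onz(c,uv,z):
    e,d=ray(c,uv); return e+d*(z-e[2])/d[2]
def proj(c,P):
    p=cams.camera_params(c); q=R.from_quat(p['orientation']).inv().apply(np.array(P)-p['eye'])
    return p['cx']+p['fx']*q[0]/-q[2], p['cy']-p['fy']*q[1]/-q[2]
E
python3 - <<'E'
from h import *
np.set_printoptions(precision=4,suppress=True)
for c in ['scene','top']:
    snap(c,c+'0.png')
    p=cams.camera_params(c); print(c,{k:np.round(v,3) if not isinstance(v,str) else v for k,v in p.items()})
    for n in ['rack','long_divider','short_divider','home','board_mid','tin_mid','foot_mid','casket_mid']:
        print(n,[(np.round(d['position'],4),round(d['p'],2)) for d in models.place_of(c,n)[:2]])
    m=models.masks_of(c,'board_mid')
    if m:
        k=m[0]['pixels'].astype('uint8'); print('mask',k.sum(),cv2.minAreaRect(cv2.findNonZero(k)))
        for h in cv2.findContours(k,0,2)[0]:
            if len(h)>20: print([ (tuple(a[0]),np.round(onz(c,a[0],.038)[:2],3)) for a in cv2.approxPolyDP(h,4,True)])
s=r.get_state(); print(s['clock'],s['eef_rot'],s['tool_pos'],s['contact_force'])
E
```

```text
scene {'fx': np.float64(459.623), 'fy': np.float64(459.623), 'cx': np.float64(277.973), 'cy': np.float64(211.587), 'eye': array([ 0.441, -0.255,  1.015]), 'orientation': array([ 0.15 , -0.03 , -0.201,  0.968])}
rack [(array([ 0.5985, -0.0223,  0.0002]), 0.7)]
long_divider [(array([0.4153, 0.0131, 0.0223]), 0.62)]
short_divider [(array([ 0.6016, -0.0249, -0.0018]), 0.6)]
home [(array([ 0.6355, -0.0171,  0.0193]), 0.98)]
board_mid [(array([ 0.5452, -0.0689,  0.0184]), 0.8)]
tin_mid [(array([0.5338, 0.1413, 0.0491]), 0.75)]
foot_mid [(array([0.4816, 0.2601, 0.0515]), 0.68)]
casket_mid [(array([ 0.5343, -0.3667,  0.0271]), 0.68)]
mask 3160 ((284.2500305175781, 256.7500305175781), (38.18376159667969, 88.38834381103516), 45.0)
[((np.int32(305), np.int32(215)), array([ 0.615, -0.001])), ((np.int32(243), np.int32(272)), array([ 0.44 , -0.065])), ((np.int32(265), np.int32(299)), array([ 0.461, -0.136])), ((np.int32(321), np.int32(246)), array([ 0.617, -0.08 ]))]
top {'fx': np.float64(405.925), 'fy': np.float64(405.925), 'cx': np.float64(275.908), 'cy': np.float64(204.77), 'eye': array([0.396, 0.024, 0.927]), 'orientation': array([ 0.062, -0.056, -0.704,  0.705])}
rack []
long_divider [(array([0.4163, 0.011 , 0.0266]), 0.79)]
short_divider []
home []
board_mid []
tin_mid [(array([0.5317, 0.1423, 0.0412]), 0.81)]
foot_mid []
casket_mid [(array([ 0.536 , -0.3667,  0.031 ]), 0.61)]
mask 3272 ((319.2509460449219, 206.39892578125), (91.98556518554688, 38.250022888183594), 68.0615234375)
[((np.int32(289), np.int32(169)), array([0.628, 0.003])), ((np.int32(286), np.int32(175)), array([0.614, 0.01 ])), ((np.int32(318), np.int32(254)), array([ 0.437, -0.06 ])), ((np.int32(353), np.int32(242)), array([ 0.463, -0.136])), ((np.int32(324), np.int32(170)), array([ 0.625, -0.076]))]
1.0 [0.977  0.2133 0.     0.    ] [ 0.2605 -0.5682  0.2388] [0.2074 0.4392 0.1845]
```

View pics/scene0.png

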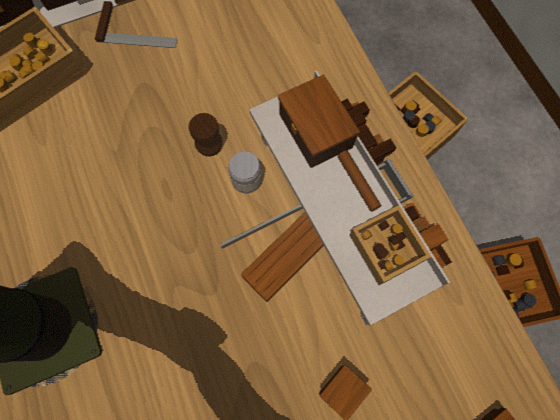

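View pics/top0.png

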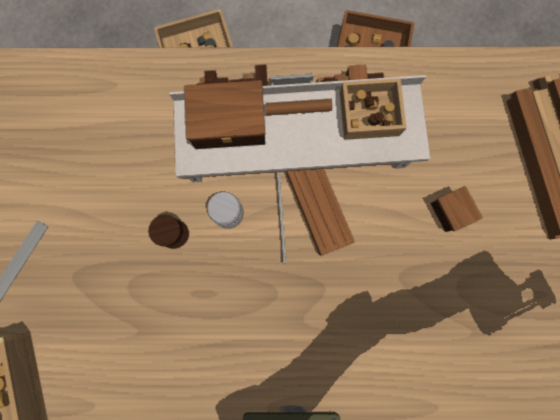

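The scene view shows the board at (284,257), left of centre its near end around (254,286), and the steel divider running from (222,246) to (302,208). In the top view the board spans about (289,169) to (353,242), and the divider tip is at (284,262). The tin (225,209) and foot (166,230) stand to the left, the casket (460,208) well to the right. The network positions agree with this.

```bash
python3 - <<'E'
from h import *
np.set_printoptions(precision=4,suppress=True)
def ang(a,b): d=b-a; return np.degrees(np.arctan2(d[1],d[0]))
a,b=[onz('top',u,.158) for u in [(428,160),(180,177)]]; print('shelf edge',a,b,ang(a,b)-90)
a,b=[onz('scene',u,.158) for u in [(372,323),(251,110)]]; print('shelf edge',a,b,ang(a,b)-90)
for c in ['top','scene']:
    snap(c)
    m=models.masks_of(c,'long_divider')
    print(c,[(x['p'],x['pixels'].sum()) for x in m])
    a,b=[onz(c,u,.025) for u in ([(284,262),(279,175)] if c=='top' else [(222,246),(302,208)])]; print('div',a,b,ang(a,b))
    P=[]
    for n in ['rack','long_divider','home','short_divider','board_mid']:
        print(n,[(np.array(d['position']),round(d['p'],2)) for d in models.place_of(c,n)[:1]])
E
```

```text
shelf edge [ 0.6143 -0.2657  0.158 ] [0.5806 0.218  0.158 ] 3.988380285922773
shelf edge [ 0.6198 -0.268   0.158 ] [0.5848 0.2231 0.158 ] 4.070088484207673
top [(0.88, np.int64(23530))]
div [0.4203 0.0142 0.025 ] [0.617  0.0253 0.025 ] 3.221410483205563
rack []
long_divider [(array([0.4147, 0.0127, 0.0275]), 0.61)]
home []
short_divider [(array([ 0.5359, -0.3654,  0.033 ]), 0.17)]
board_mid [(array([ 0.5476, -0.0611,  0.0162]), 0.6)]
scene [(0.92, np.int64(24420))]
div [0.4191 0.0097 0.025 ] [0.6175 0.0197 0.025 ] 2.8808978056611156
rack []
long_divider [(array([0.4162, 0.0142, 0.0226]), 0.83)]
home []
short_divider []
board_mid [(array([ 0.5456, -0.068 ,  0.0173]), 0.68)]
```

Call:
jog_arm --turn '[[0, 0, 0.364], [0, 0, 0.364], [0, 0, 0.364], [0, 0, 0.364], [0, 0, 0.364], [0, 0, 0.364], [0, 0, 0.364], [0, 0, 0.364], [0, 0, 0.364], [0, 0, 0.364], [0, 0, 0.364], [0, 0, 0.364]]' --translation '[[0.376, -0.244, 0.089], [0.376, -0.244, 0.089], [0.376, -0.244, 0.089], [0.376, -0.244, 0.089], [0.376, -0.244, 0.089], [0.376, -0.244, 0.089], [0.376, -0.244, 0.089], [0.376, -0.244, 0.089], [0.376, -0.244, 0.089], [0.376, -0.244, 0.089], [0.376, -0.244, 0.089], [0.376, -0.244, 0.089]]' --grip '[1, 1, 1, 1, 1, 1, 1, 1, 1, 1, 1, 1]'

```text
clock: 3.2
tool_pos: [0.5001, -0.1909, 0.15]
eef_rot: [0.999, 0.032, 0.0, 0.0]
contact_force: [-0.3, -0.7, -0.5]
opening: 0.011
finger_force: 0.0
```

Call:
jog_arm --turn '[[0, 0, 0], [0, 0, 0], [0, 0, 0], [0, 0, 0], [0, 0, 0], [0, 0, 0], [0, 0, 0], [0, 0, 0], [0, 0, 0], [0, 0, 0], [0, 0, 0], [0, 0, 0], [0, 0, 0], [0, 0, 0], [0, 0, 0]]' --translation '[[0, 0, 0.06], [0, 0, 0.11], [0, 0, 0.134], [0, 0, 0.134], [0, -0.02, 0.134], [0, -0.035, 0.134], [0, -0.045, 0.134], [0, -0.052, 0.134], [0, -0.059, 0.134], [0, -0.066, 0.134], [0, -0.073, 0.134], [0, -0.08, 0.134], [0, -0.087, 0.134], [0, -0.093, 0.134], [0, -0.093, 0.134]]' --grip '[1, 1, 1, 1, 1, 1, 1, 1, 1, 1, 1, 1, 1, 1, 1]'

```text
clock: 5.08
tool_pos: [0.4947, -0.0958, 0.0157]
eef_rot: [0.999, 0.034, 0.0, -0.0]
contact_force: [-0.6, -0.0, -0.4]
opening: 0.005
finger_force: 0.0
```

```bash
python3 - <<'E'
from h import *
snap('scene'); a=snap('top')
cv2.imwrite('pics/t1.png',cv2.resize(a[120:300,180:420],None,fx=3,fy=3)[:,:,::-1])
for c in ['scene','top']:
    m=models.masks_of(c,'board_mid')
    if m:
        k=m[0]['pixels'].astype('uint8')
        for h in cv2.findContours(k,0,2)[0]:
            if len(h)>20: print(c,[ (a[0].tolist(),np.round(onz(c,a[0],.038)[:2],3).tolist()) for a in cv2.approxPolyDP(h,3,True)])
E
```

```text
scene [([301, 211], [0.61, 0.011]), ([292, 217], [0.586, 0.006]), ([298, 246], [0.571, -0.06]), ([304, 251], [0.579, -0.075]), ([319, 240], [0.619, -0.066])]
top [([319, 168], [0.63, -0.065]), ([284, 171], [0.623, 0.014]), ([292, 249], [0.448, -0.003]), ([327, 245], [0.457, -0.08]), ([322, 238], [0.472, -0.069]), ([298, 244], [0.459, -0.016]), ([292, 233], [0.483, -0.003]), ([294, 207], [0.541, -0.008]), ([302, 207], [0.541, -0.026]), ([306, 212], [0.53, -0.035]), ([320, 210], [0.534, -0.066]), ([323, 200], [0.557, -0.073])]
```

View pics/t1.png

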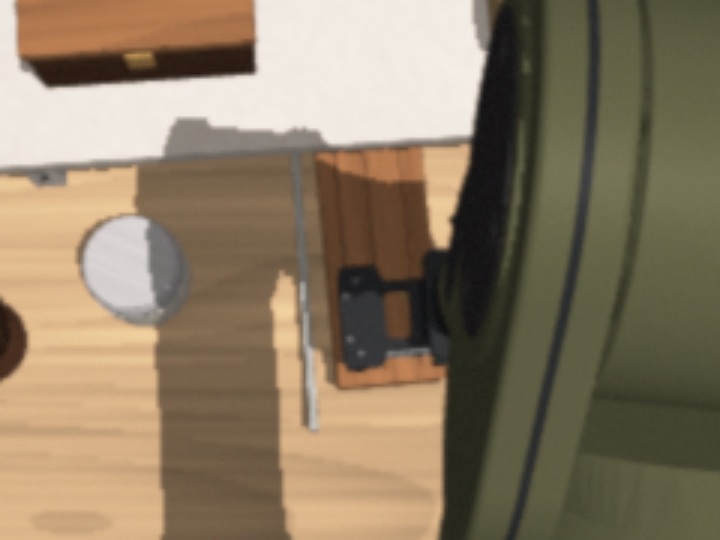

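The crop shows the board nearly parallel to the divider: its left edge runs (318,155)–(338,388), with a small gap to the divider at (300,155)–(313,430). I'll push on gently until it seats.

Call:
jog_arm --turn '[[0, 0, 0], [0, 0, 0], [0, 0, 0], [0, 0, 0], [0, 0, 0], [0, 0, 0]]' --translation '[[0, -0.003, 0], [0, -0.006, 0], [0, -0.009, 0], [0, -0.012, 0], [0, -0.014, 0], [0, -0.014, 0]]' --grip '[1, 1, 1, 1, 1, 1]'

```text
clock: 6.02
tool_pos: [0.4935, -0.0826, 0.0157]
eef_rot: [0.999, 0.033, -0.0, -0.0]
contact_force: [-0.7, -0.4, 0.2]
opening: 0.005
finger_force: 0.3
```

Call:
jog_arm --turn '[[0, 0, 0], [0, 0, 0], [0, 0, 0]]' --translation '[[0, -0.002, 0], [0, -0.004, 0], [0, -0.004, 0]]' --grip '[1, 1, 1]'

```text
clock: 6.4
tool_pos: [0.4951, -0.0812, 0.016]
eef_rot: [0.999, 0.032, 0.002, 0.002]
contact_force: [0.5, -5.8, -0.8]
opening: 0.004
finger_force: 3.1
```

```bash
python3 - <<'E'
from h import *
print(r.get_state()['contact_force'])
a=snap('top')
cv2.imwrite('pics/t2.png',cv2.resize(a[140:270,240:370],None,fx=4.5,fy=4.5)[:,:,::-1])
E
```

```text
[ 0.53372809 -5.84563561 -0.75664749]
```

View pics/t2.png

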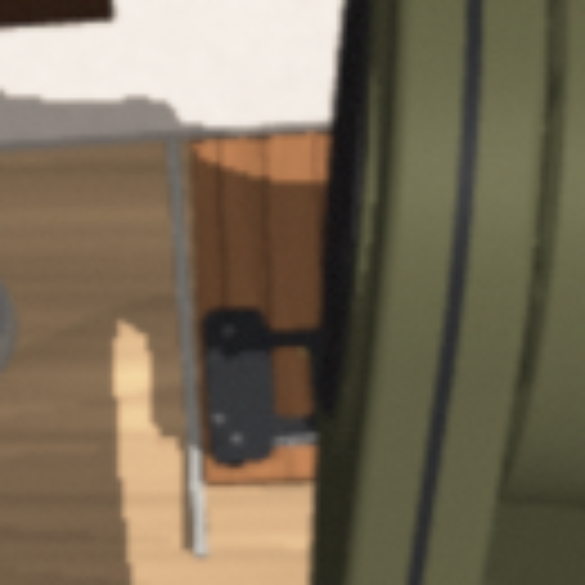

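The image shows the board's left edge at (195,140)–(205,483), parallel to and against the divider, and the 5.8 N reaction confirms it is seated. Next I'll back off, go round behind the near end and lean the tool.

Call:
jog_arm --turn '[[0, 0, 0], [0, 0, 0], [0, 0, 0], [0, 0.18, 0], [0, 0.36, 0], [0, 0.54, 0], [0, 0.72, 0], [0, 0.785, 0], [0, 0.785, 0], [0, 0.785, 0]]' --translation '[[0, 0.015, 0], [0, 0.03, -0.02], [0, 0.02, -0.07], [-0.04, -0.01, -0.1], [-0.07, -0.04, -0.1], [-0.101, -0.056, -0.1], [-0.101, -0.056, -0.1], [-0.101, -0.056, -0.1], [-0.101, -0.056, -0.1], [-0.101, -0.056, -0.1]]' --grip '[1, 1, 1, 0.7, 0.7, 0.7, 0.7, 0.7, 0.7, 0.7]'

```text
clock: 7.7
tool_pos: [0.3605, -0.0305, 0.2835]
eef_rot: [0.98, 0.044, 0.194, 0.007]
contact_force: [-0.0, -1.5, 0.8]
opening: 0.301
finger_force: 0.0
```

```bash
python3 - <<'E'
from h import *
np.set_printoptions(precision=4,suppress=True)
s=r.get_state(); print(s['q'],s['tool_pos'],R.from_quat(s['eef_rot']).as_matrix())
a=snap('top','t3.png')
k=models.masks_of('top','board_mid')[0]['pixels'].astype('uint8')
for h in cv2.findContours(k,0,2)[0]:
    if len(h)>20: print([ (a[0].tolist(),np.round(onz('top',a[0],.038)[:2],3).tolist()) for a in cv2.approxPolyDP(h,3,True)])
snap('wrist','w3.png')
E
```

```text
[ 0.005   0.1748 -0.0818  2.5585  1.1075  0.0437 -2.6526] [ 0.3605 -0.0305  0.2835] [[ 0.9211  0.084   0.3802]
 [ 0.0897 -0.996   0.0028]
 [ 0.3789  0.0316 -0.9249]]
[([315, 169], [0.628, -0.056]), ([286, 170], [0.625, 0.009]), ([282, 174], [0.616, 0.019]), ([287, 247], [0.452, 0.008]), ([319, 242], [0.463, -0.062])]
```

View pics/w3.png

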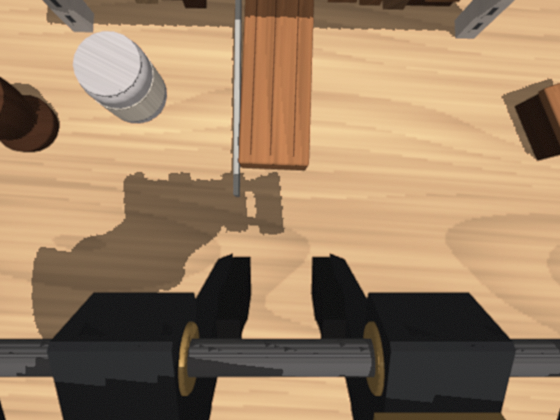

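The wrist view shows the near end at (240,165)–(307,168), square and against the divider (238,0–195). The arm hit wrist limits (q4, q6, q7) while leaning, so I'll fit a kinematic model to plan the lean.

```bash
cat > k.py <<'E'
import numpy as np, itertools
from scipy.spatial.transform import Rotation as R
from scipy.optimize import least_squares
D=[([1.175,.689,-.195,1.565,.157,.902,-.215],[.2605,-.5682,.2388],[.977,.2133,0,0]),
   ([.005,.1748,-.0818,2.5585,1.1075,.0437,-2.6526],[.3605,-.0305,.2835],[.98,.044,.194,.007])]
AX='zyzyzyz'
def chain(q,s):
    return [R.from_euler(AX[i],s[i]*q[i]) for i in range(7)]
def fk(q,s,p,off):
    Rs=chain(q,s); T=R.identity(); pos=np.array([0,0,p[0]])
    for i in range(7):
        T=T*Rs[i]
        if i==1: pos=pos+T.apply([0,0,p[1]])
        if i==3: pos=pos+T.apply([0,0,p[2]])
    return pos+T.apply([0,0,p[3]]), T*off
E
python3 - <<'E'
from k import *
res=[]
for s in itertools.product([1,-1],repeat=7):
    T=[]
    for q,p,o in D:
        A=R.identity()
        for m in chain(q,s): A=A*m
        T.append(A.inv()*R.from_quat(o))
    e=(T[0].inv()*T[1]).magnitude()
    res.append((e,s,T[0].as_rotvec()))
res.sort(key=lambda x:x[0])
for e,s,v in res[:6]:
    off=R.from_rotvec(v)
    f=lambda p:np.concatenate([fk(q,s,p,off)[0]-np.array(x) for q,x,_ in D])
    l=least_squares(f,[.35,.4,.4,.2]); print(round(e,3),s,v.round(3),l.x.round(3),np.abs(l.fun).max().round(4))
E
```

```text
0.002 (-1, 1, -1, 1, -1, 1, -1) [1.000e-03 0.000e+00 1.571e+00] [0.268 0.629 0.29  0.351] 0.0434
0.305 (-1, 1, 1, 1, -1, 1, -1) [-0.192  0.181  1.261] [0.015 0.692 0.27  0.163] 0.0985
0.563 (1, 1, -1, 1, 1, 1, 1) [ 0.113  0.278 -2.115] [ 0.376  0.043 -0.476  0.547] 0.4338
0.681 (1, 1, 1, 1, 1, 1, 1) [-1.00e-03 -0.00e+00 -2.43e+00] [ 2.469 -0.987  0.314  1.143] 0.3529
0.78 (-1, -1, -1, -1, -1, -1, -1) [-1.000e-03 -0.000e+00  1.571e+00] [ 0.089 -0.48  -0.412 -0.288] 0.0518
1.022 (1, -1, 1, -1, 1, -1, 1) [ 1.00e-03  0.00e+00 -2.43e+00] [-2.112  1.137 -0.437 -1.08 ] 0.3319
```

Call:
jog_arm --turn '[[0, -0.18, 0], [0, -0.36, 0], [0, -0.39, 0], [0, -0.39, 0]]' --translation '[[0.05, 0, 0.02], [0.092, 0, 0.038], [0.092, 0, 0.038], [0.092, 0, 0.038]]' --grip '[0.7, 0.7, 0.7, 0.7]'

```text
clock: 8.35
tool_pos: [0.4616, -0.0257, 0.2797]
eef_rot: [0.999, 0.035, -0.005, 0.012]
contact_force: [-0.4, -0.2, -0.3]
opening: 0.298
finger_force: 0.0
```

```bash
python3 - <<'E'
from k import *
from h import r
s=r.get_state(); print(np.round(s['q'],4).tolist(),np.round(s['tool_pos'],4).tolist(),np.round(s['eef_rot'],4).tolist())
D.append((s['q'],s['tool_pos'],s['eef_rot']))
S=(-1,1,-1,1,-1,1,-1)
def f(p,full=False):
    out=[]
    for q,x,_ in D:
        Rs=chain(q,S);T=R.identity();pos=np.array([0,0,p[0]])
        for i in range(7):
            T=T*Rs[i]
            if i==1: pos=pos+T.apply([0,0,p[1]])
            if i==2: pos=pos+T.apply([p[4],0,0])
            if i==3: pos=pos+T.apply([p[5],0,p[2]])
            if i==5: pos=pos+T.apply([p[6],0,0])
        out.append(pos+T.apply([0,0,p[3]])-np.array(x))
    return np.concatenate(out)
for x0 in ([.267,.293,.3425,.25,.05,.08,.08],[.33,.32,.38,.3,.08,-.08,.09]):
    l=least_squares(f,x0); print(l.x.round(4),np.abs(l.fun).max())
E
```

```text
[0.3486, 0.472, -0.612, 1.9634, 0.3909, 0.8354, -1.9842] [0.4616, -0.0257, 0.2797] [0.9993, 0.0351, -0.0046, 0.0121]
[ 0.1312  0.6492  0.2883  0.2617  0.0008 -0.0553  0.0475] 0.02017750020201564
[ 0.1312  0.6492  0.2883  0.2617  0.0008 -0.0553  0.0475] 0.020177499782532526
```

```bash
python3 - <<'E'
from k import *
D.append(([.3486,.472,-.612,1.9634,.3909,.8354,-1.9842],[.4616,-.0257,.2797],0))
S=(-1,1,-1,1,-1,1,-1)
def mk(idx):
    # param list of (joint after which, axis)
    def f(p):
        out=[]
        for q,x,_ in D:
            Rs=chain(q,S);T=R.identity();pos=np.array([0,0,p[0]])
            for i in range(7):
                T=T*Rs[i]
                for (j,a),v in zip(idx,p[1:]):
                    if j==i:
                        o=np.zeros(3);o[a]=v;pos=pos+T.apply(o)
            out.append(pos-np.array(x))
        return np.concatenate(out)
    return f
base=[(1,2),(3,2),(6,2)]
ex=[(0,0),(0,1),(1,0),(1,1),(2,0),(2,1),(3,0),(3,1),(5,0),(5,1)]
out=[]
for n in (1,2,3):
    for e in itertools.combinations(ex,n):
        l=least_squares(mk(base+list(e)),[.3,.35,.35,.25]+[0]*n)
        out.append((np.abs(l.fun).max(),e,l.x.round(4)))
out.sort(key=lambda t:t[0])
for o in out[:12]: print(o)
E
```

```text
(np.float64(8.398931301079049e-05), ((0, 1), (2, 1), (5, 1)), array([ 0.3466,  0.5629,  0.3448,  0.3254, -0.0187, -0.0268, -0.0007]))
(np.float64(8.398931301079049e-05), ((1, 1), (2, 1), (5, 1)), array([ 0.3466,  0.5629,  0.3448,  0.3254, -0.0187, -0.0268, -0.0007]))
(np.float64(8.398934244718825e-05), ((0, 1), (3, 1), (5, 1)), array([ 0.3466,  0.5629,  0.3448,  0.3254, -0.0187, -0.0268, -0.0007]))
(np.float64(8.398934244718825e-05), ((1, 1), (3, 1), (5, 1)), array([ 0.3466,  0.5629,  0.3448,  0.3254, -0.0187, -0.0268, -0.0007]))
(np.float64(0.00017311149584209318), ((0, 1), (2, 1), (5, 0)), array([ 3.481e-01,  5.627e-01,  3.445e-01,  3.268e-01, -1.870e-02,
       -2.760e-02, -5.000e-04]))
(np.float64(0.00017311149584209318), ((1, 1), (2, 1), (5, 0)), array([ 3.481e-01,  5.627e-01,  3.445e-01,  3.268e-01, -1.870e-02,
       -2.760e-02, -5.000e-04]))
(np.float64(0.00017311152850385536), ((0, 1), (3, 1), (5, 0)), array([ 3.481e-01,  5.627e-01,  3.445e-01,  3.268e-01, -1.870e-02,
       -2.760e-02, -5.000e-04]))
(np.float64(0.00017311152850385536), ((1, 1), (3, 1), (5, 0)), array([ 3.481e-01,  5.627e-01,  3.445e-01,  3.268e-01, -1.870e-02,
       -2.760e-02, -5.000e-04]))
(np.float64(0.00019447850940085276), ((0, 1), (3, 0), (3, 1)), array([ 0.3462,  0.5633,  0.3441,  0.3261, -0.0185, -0.0006, -0.0274]))
(np.float64(0.00019447850940085276), ((1, 1), (3, 0), (3, 1)), array([ 0.3462,  0.5633,  0.3441,  0.3261, -0.0185, -0.0006, -0.0274]))
(np.float64(0.00019447855465837272), ((0, 1), (2, 1), (3, 0)), array([ 0.3462,  0.5633,  0.3441,  0.3261, -0.0185, -0.0274, -0.0006]))
(np.float64(0.00019447855465837272), ((1, 1), (2, 1), (3, 0)), array([ 0.3462,  0.5633,  0.3441,  0.3261, -0.0185, -0.0274, -0.0006]))
```

```bash
cat >> k.py <<'E'
S=(-1,1,-1,1,-1,1,-1); OFF=R.from_euler('z',np.pi/2)
LO=np.array([-3.01,-.46,-1.47,.13,-1,.04,-2.66]);HI=np.array([3.01,2.08,1.51,2.56,4.14,2.09,2.66])
def FK(q):
    Rs=chain(q,S);T=R.identity();pos=np.array([0,0,.3466])
    for i in range(7):
        T=T*Rs[i]
        if i==0: pos=pos+T.apply([0,-.0187,0])
        if i==1: pos=pos+T.apply([0,0,.5629])
        if i==2: pos=pos+T.apply([0,-.0268,0])
        if i==3: pos=pos+T.apply([0,0,.3448])
    return pos+T.apply([0,0,.3254]),T*OFF
YAW=np.radians(3.8);O=np.array([.599,-.0205,0])
def target(rx,ry,z,lean,half=0):
    p=O+R.from_euler('z',YAW).apply([rx,ry,z])
    o=R.from_euler('z',YAW)*R.from_euler('x',np.pi)*R.from_euler('y',lean)*R.from_euler('z',np.pi*half)
    return p,o
def err(q,p,o):
    x,T=FK(q); return np.concatenate([(x-p)*5,(T.inv()*o).as_rotvec()])
def IK(p,o,q0):
    l=least_squares(err,np.clip(q0,LO+1e-4,HI-1e-4),bounds=(LO,HI),args=(p,o)); return l.x,np.linalg.norm(l.fun)
E
python3 - <<'E'
from k import *
np.set_printoptions(precision=2,suppress=True)
rng=np.random.default_rng(0)
for rx,lean in [(.027,35),(.027,40),(.027,45),(-.16,20),(-.16,35),(-.16,45),(-.06,40)]:
  for half in (0,1):
    p,o=target(rx,0.002,.012,np.radians(lean),half); sol=[]
    for _ in range(30):
        q,e=IK(p,o,rng.uniform(LO,HI))
        if e<1e-3 and not any(np.abs(q-t).max()<.6 for t in sol): sol.append(q)
    print(rx,lean,half,len(sol)); 
    for t in sol[:5]: print('   ',t)
E
```

```text
0.027 35 0 4
    [ 0.31  1.12 -0.57  2.22  2.66  0.84  2.3 ]
    [-0.5   1.33  0.86  2.26  3.77  1.15  0.63]
    [-0.64  1.8   1.51  2.26  3.88  1.72  0.04]
    [-0.17  1.09  0.22  2.24  3.36  0.81  1.31]
0.027 35 1 3
    [ 0.49  1.24 -0.9   2.21  2.44  1.   -0.48]
    [ 0.03  1.06 -0.1   2.23  3.07  0.76 -1.43]
    [-0.56  1.43  1.01  2.26  3.83  1.27 -2.66]
0.027 40 0 3
    [-0.49  1.37  0.82  2.31  3.64  1.28  0.71]
    [-0.11  1.13  0.12  2.29  3.25  0.98  1.45]
    [ 0.25  1.15 -0.46  2.27  2.84  0.98  2.1 ]
0.027 40 1 3
    [ 0.63  1.47 -1.2   2.26  2.46  1.3  -0.23]
    [ 0.24  1.14 -0.43  2.28  2.86  0.97 -1.07]
    [-0.41  1.29  0.66  2.31  3.56  1.18 -2.26]
0.027 45 0 3
    [ 0.2   1.19 -0.37  2.32  2.97  1.14  1.97]
    [-0.64  1.89  1.43  2.37  3.6   1.82  0.07]
    [-0.26  1.24  0.36  2.35  3.35  1.24  1.21]
0.027 45 1 3
    [ 0.38  1.26 -0.67  2.31  2.81  1.18 -0.85]
    [-0.21  1.22  0.29  2.35  3.31  1.21 -1.85]
    [ 0.68  1.63 -1.34  2.3   2.56  1.48 -0.1 ]
-0.16 20 0 1
    [ 0.27  1.08 -0.51  2.56  2.62  0.89  2.15]
-0.16 20 1 2
    [ 0.66  1.49 -1.44  2.54  1.97  1.52 -0.28]
    [ 0.42  1.16 -0.8   2.55  2.37  1.01 -0.73]
-0.16 35 0 0
-0.16 35 1 0
-0.16 45 0 0
-0.16 45 1 0
-0.06 40 0 2
    [-0.29  1.32  0.47  2.55  3.43  1.44  1.16]
    [ 0.05  1.21 -0.13  2.54  3.09  1.3   1.71]
-0.06 40 1 3
    [-0.    1.21 -0.05  2.54  3.14  1.3  -1.51]
    [ 0.4   1.3  -0.73  2.52  2.74  1.35 -0.85]
    [-0.39  1.41  0.67  2.56  3.53  1.54 -2.17]
```

```bash
cat > plan.py <<'E'
from k import *
np.set_printoptions(precision=3,suppress=True)
q0=np.array([.3486,.472,-.612,1.9634,.3909,.8354,-1.9842])
qg=np.array([.42,1.16,-.8,2.55,2.37,1.01,-.73])
for rx,z,l in [(-.19,.2,20),(-.17,.15,20),(-.15,.2,20),(-.17,.15,10)]:
    q,e=IK(*target(rx,.002,z,np.radians(l),1),qg); print(rx,z,l,q,round(e,4))
    if e<1e-3: h=q; break
p0,T0=FK(q0); N=24; prev=T0
for i in range(N+1):
    t=i/N; s=t
    q=q0+(h-q0)*s; q[5]-=np.sin(np.pi*t)*.65
    p,T=FK(q); d=T0.inv()
    print(i,q,'pos',p,'tilt',np.degrees(np.arccos(-T.as_matrix()[2,2])).round(),'step',np.degrees((prev.inv()*T).magnitude()).round(1)); prev=T
E
python3 plan.py
```

```text
-0.19 0.2 20 [ 0.534  0.564 -0.88   2.522  1.857  0.486 -0.35 ] 0.0
0 [ 0.349  0.472 -0.612  1.963  0.391  0.835 -1.984] pos [ 0.461 -0.025  0.28 ] tilt 1.0 step 0.0
1 [ 0.356  0.476 -0.623  1.987  0.452  0.736 -1.916] pos [ 0.483 -0.021  0.274] tilt 4.0 step 8.4
2 [ 0.364  0.48  -0.634  2.01   0.513  0.638 -1.848] pos [ 0.503 -0.014  0.271] tilt 9.0 step 8.5
3 [ 0.372  0.484 -0.646  2.033  0.574  0.543 -1.78 ] pos [ 0.52  -0.005  0.27 ] tilt 13.0 step 8.6
4 [ 0.379  0.487 -0.657  2.056  0.635  0.452 -1.712] pos [0.535 0.007 0.271] tilt 17.0 step 8.5
5 [ 0.387  0.491 -0.668  2.08   0.696  0.367 -1.644] pos [0.545 0.021 0.272] tilt 21.0 step 8.5
6 [ 0.395  0.495 -0.679  2.103  0.757  0.288 -1.576] pos [0.552 0.035 0.274] tilt 25.0 step 8.3
7 [ 0.403  0.499 -0.69   2.126  0.818  0.218 -1.508] pos [0.554 0.05  0.276] tilt 27.0 step 8.2
8 [ 0.41   0.503 -0.701  2.149  0.88   0.156 -1.439] pos [0.553 0.064 0.278] tilt 30.0 step 8.0
9 [ 0.418  0.507 -0.713  2.173  0.941  0.104 -1.371] pos [0.548 0.077 0.278] tilt 32.0 step 7.9
10 [ 0.426  0.511 -0.724  2.196  1.002  0.062 -1.303] pos [0.54
[... 697 characters left out ...]
t 27.0 step 7.7
18 [ 0.488  0.541 -0.813  2.382  1.49   0.114 -0.759] pos [0.435 0.075 0.226] tilt 25.0 step 7.8
19 [ 0.495  0.545 -0.824  2.405  1.551  0.163 -0.69 ] pos [0.425 0.06  0.218] tilt 23.0 step 8.0
20 [ 0.503  0.549 -0.835  2.429  1.612  0.219 -0.622] pos [0.417 0.043 0.211] tilt 21.0 step 8.1
21 [ 0.511  0.553 -0.847  2.452  1.674  0.281 -0.554] pos [0.411 0.025 0.205] tilt 19.0 step 8.2
22 [ 0.519  0.557 -0.858  2.475  1.735  0.347 -0.486] pos [0.408 0.006 0.201] tilt 18.0 step 8.3
23 [ 0.526  0.561 -0.869  2.498  1.796  0.416 -0.418] pos [ 0.408 -0.013  0.2  ] tilt 19.0 step 8.3
24 [ 0.534  0.564 -0.88   2.522  1.857  0.486 -0.35 ] pos [ 0.409 -0.031  0.2  ] tilt 20.0 step 8.3
```

```bash
cat > rows.py <<'E'
from k import *
def rows(qs,p0,T0):
    prev=T0
    for q in qs:
        p,T=FK(q); rv=(T0.inv()*T).as_rotvec(); t=T0.inv().apply(p-p0)
        print(rv.round(2).tolist(),t.round(3).tolist(),'z',round(p[2],3),'q6',round(q[5],2),'st',round(np.degrees((prev.inv()*T).magnitude()),1)); prev=T
E
python3 - <<'E'
from rows import *
q0=np.array([.3486,.472,-.612,1.9634,.3909,.8354,-1.9842]);h=np.array([.534,.564,-.88,2.522,1.857,.486,-.35])
N=24; Q=[]
for i in range(1,N+1):
    t=i/N;q=q0+(h-q0)*t;q[5]-=np.sin(np.pi*t)*.4;Q.append(q)
p,T=FK(q0); rows(Q[:13],p,T); print(); print(Q[12].tolist())
E
```

```text
[-0.01, 0.06, -0.12] [0.013, 0.002, 0.006] z 0.274 q6 0.77 st 7.6
[-0.02, 0.11, -0.24] [0.024, 0.002, 0.01] z 0.269 q6 0.7 st 7.7
[-0.03, 0.16, -0.37] [0.035, 0.001, 0.014] z 0.265 q6 0.64 st 7.7
[-0.04, 0.21, -0.49] [0.044, -0.003, 0.017] z 0.262 q6 0.58 st 7.8
[-0.06, 0.25, -0.62] [0.051, -0.009, 0.019] z 0.259 q6 0.52 st 7.8
[-0.07, 0.29, -0.75] [0.057, -0.015, 0.022] z 0.257 q6 0.47 st 7.8
[-0.08, 0.32, -0.88] [0.059, -0.022, 0.023] z 0.255 q6 0.42 st 7.8
[-0.09, 0.35, -1.01] [0.06, -0.03, 0.026] z 0.253 q6 0.37 st 7.7
[-0.11, 0.38, -1.14] [0.058, -0.037, 0.028] z 0.25 q6 0.33 st 7.7
[-0.12, 0.4, -1.28] [0.054, -0.044, 0.03] z 0.248 q6 0.3 st 7.7
[-0.14, 0.41, -1.41] [0.048, -0.05, 0.034] z 0.244 q6 0.28 st 7.6
[-0.15, 0.42, -1.54] [0.041, -0.055, 0.037] z 0.241 q6 0.26 st 7.6
[-0.17, 0.42, -1.67] [0.032, -0.058, 0.041] z 0.237 q6 0.25 st 7.6

[0.449025, 0.5218333333333333, -0.7571666666666667, 2.265975, 1.1850375, 0.2495637221171425, -1.0990083333333334]
```

Call:
jog_arm --turn '[[-0.01, 0.06, -0.12], [-0.02, 0.11, -0.24], [-0.03, 0.16, -0.37], [-0.04, 0.21, -0.49], [-0.06, 0.25, -0.62], [-0.07, 0.29, -0.75], [-0.08, 0.32, -0.88], [-0.09, 0.35, -1.01], [-0.11, 0.38, -1.14], [-0.12, 0.4, -1.28], [-0.14, 0.41, -1.41], [-0.15, 0.42, -1.54], [-0.17, 0.42, -1.67]]' --translation '[[0.013, 0.002, 0.006], [0.024, 0.002, 0.01], [0.035, 0.001, 0.014], [0.044, -0.003, 0.017], [0.051, -0.009, 0.019], [0.057, -0.015, 0.022], [0.059, -0.022, 0.023], [0.06, -0.03, 0.026], [0.058, -0.037, 0.028], [0.054, -0.044, 0.03], [0.048, -0.05, 0.034], [0.041, -0.055, 0.037], [0.032, -0.058, 0.041]]' --grip '[0.7, 0.7, 0.7, 0.7, 0.7, 0.7, 0.7, 0.7, 0.7, 0.7, 0.7, 0.7, 0.7]'

```text
clock: 9.98
tool_pos: [0.4858, 0.0313, 0.2359]
eef_rot: [0.621, 0.761, 0.173, 0.074]
contact_force: [-0.3, -0.2, 0.4]
opening: 0.299
finger_force: 0.0
```

```bash
python3 - <<'E'
from rows import *
from h import r
s=r.get_state(); q0=np.array(s['q']); print(q0.round(3),s['tool_pos'],np.round(s['eef_rot'],3))
p,T=FK(q0); print(p)
h0=np.array([.534,.564,-.88,2.522,1.857,.486,-.35])
h,e=IK(*target(-.19,.002,.2,np.radians(20),1),(q0+2*h0)/3); print('h',h.round(3),e)
N=13;rows([q0+(h-q0)*i/N-np.array([0,0,0,0,0,1,0])*.1*np.sin(np.pi*i/N)for i in range(1,N+1)],p,T)
E
```

```text
[ 0.472  0.528 -0.793  2.272  1.21   0.275 -1.124] [0.48578731 0.03133789 0.2358622 ] [0.621 0.761 0.173 0.074]
[0.4850406  0.03161349 0.23567881]
h [ 0.516  0.556 -0.848  2.522  1.878  0.467 -0.367] 0.0003988803046816528
[0.0, 0.01, -0.11] [0.002, -0.008, 0.001] z 0.232 q6 0.27 st 6.4
[0.0, 0.01, -0.22] [0.005, -0.015, 0.002] z 0.229 q6 0.26 st 6.4
[0.01, 0.02, -0.34] [0.006, -0.024, 0.002] z 0.226 q6 0.25 st 6.4
[0.01, 0.02, -0.45] [0.007, -0.032, 0.003] z 0.222 q6 0.25 st 6.4
[0.02, 0.03, -0.56] [0.007, -0.041, 0.003] z 0.219 q6 0.26 st 6.4
[0.03, 0.02, -0.67] [0.005, -0.05, 0.003] z 0.215 q6 0.26 st 6.4
[0.04, 0.02, -0.78] [0.001, -0.059, 0.003] z 0.212 q6 0.28 st 6.5
[0.05, 0.0, -0.9] [-0.005, -0.068, 0.003] z 0.208 q6 0.3 st 6.5
[0.06, -0.01, -1.01] [-0.012, -0.075, 0.003] z 0.205 q6 0.33 st 6.6
[0.08, -0.03, -1.12] [-0.02, -0.081, 0.002] z 0.203 q6 0.36 st 6.6
[0.09, -0.06, -1.23] [-0.029, -0.087, 0.001] z 0.201 q6 0.39 st 6.6
[0.11, -0.08, -1.35] [-0.039, -0.09, -0.001] z 0.2 q6 0.43 st 6.6
[0.12, -0.11, -1.46] [-0.048, -0.093, -0.003] z 0.2 q6 0.47 st 6.6
```

Tracking as planned; completing the flip.

Call:
jog_arm --turn '[[0, 0.01, -0.11], [0, 0.01, -0.22], [0.01, 0.02, -0.34], [0.01, 0.02, -0.45], [0.02, 0.03, -0.56], [0.03, 0.02, -0.67], [0.04, 0.02, -0.78], [0.05, 0, -0.9], [0.06, -0.01, -1.01], [0.08, -0.03, -1.12], [0.09, -0.06, -1.23], [0.11, -0.08, -1.35], [0.12, -0.11, -1.46], [0.12, -0.11, -1.46]]' --translation '[[0.002, -0.008, 0.001], [0.005, -0.015, 0.002], [0.006, -0.024, 0.002], [0.007, -0.032, 0.003], [0.007, -0.041, 0.003], [0.005, -0.05, 0.003], [0.001, -0.059, 0.003], [-0.005, -0.068, 0.003], [-0.012, -0.075, 0.003], [-0.02, -0.081, 0.002], [-0.029, -0.087, 0.001], [-0.039, -0.09, -0.001], [-0.048, -0.093, -0.003], [-0.048, -0.093, -0.003]]' --grip '[0.7, 0.7, 0.7, 0.7, 0.7, 0.7, 0.7, 0.7, 0.7, 0.7, 0.7, 0.7, 0.7, 0.7]'

```text
clock: 11.72
tool_pos: [0.4094, -0.0312, 0.2009]
eef_rot: [-0.031, 0.984, 0.006, 0.175]
contact_force: [-0.8, 0.1, -0.6]
opening: 0.299
finger_force: 0.0
```

```bash
cat > to.py <<'E'
# current state -> relative rows to targets (rx,ry,z,lean deg)
from k import *
from h import r
def go(tg,half=1):
    s=r.get_state(); q=np.array(s['q']); T0=R.from_quat(s['eef_rot']); p0=np.array(s['tool_pos'])
    rk=R.from_euler('z',-YAW).apply(p0-O); print('q',q.round(2),'rack',rk.round(4),'F',np.round(s['contact_force'],1),'t',s['clock'])
    for t in tg:
        p,o=target(*t[:3],np.radians(t[3]),half); q,e=IK(p,o,q)
        print(t,(T0.inv()*o).as_rotvec().round(3).tolist(),T0.inv().apply(p-p0).round(4).tolist(),'e',round(e,4),q.round(2))
E
python3 - <<'E'
from to import *
go([(-.19,.002,.2,20),(-.175,.002,.1,20),(-.175,.002,.05,20),(-.175,.002,.014,15),(-.175,.002,.014,20),(-.165,.002,.014,20),(-.14,.002,.014,24),(-.11,.002,.014,30),(-.06,.002,.014,40),(.027,.002,.014,40)])
E
```

```text
q [ 0.48  0.54 -0.79  2.53  1.93  0.43 -0.42] rack [-0.1899  0.0019  0.2009] F [-0.8  0.1 -0.6] t 11.725
(-0.19, 0.002, 0.2, 20) [0.001, 0.002, -0.003] [0.0004, 0.0001, 0.0008] e 0.0 [ 0.48  0.54 -0.79  2.52  1.93  0.43 -0.41]
(-0.175, 0.002, 0.1, 20) [0.001, 0.002, -0.003] [0.0207, -0.0, 0.0998] e 0.0102 [ 0.67  1.19 -1.47  2.56  1.78  1.29 -0.32]
(-0.175, 0.002, 0.05, 20) [0.001, 0.002, -0.003] [0.0379, -0.0001, 0.1468] e 0.025 [ 0.66  1.36 -1.47  2.56  1.86  1.43 -0.31]
(-0.175, 0.002, 0.014, 15) [0.001, 0.089, -0.003] [0.0503, -0.0002, 0.1806] e 0.0 [ 0.65  1.41 -1.38  2.5   1.89  1.39 -0.26]
(-0.175, 0.002, 0.014, 20) [0.001, 0.002, -0.003] [0.0503, -0.0002, 0.1806] e 0.023 [ 0.66  1.5  -1.47  2.56  1.93  1.54 -0.28]
(-0.165, 0.002, 0.014, 20) [0.001, 0.002, -0.003] [0.0409, -0.0002, 0.184] e 0.0 [ 0.65  1.49 -1.45  2.56  1.96  1.54 -0.29]
(-0.14, 0.002, 0.014, 24) [0.001, -0.068, -0.003] [0.0174, -0.0001, 0.1926] e 0.0002 [ 0.66  1.53 -1.47  2.54  2.04  1.58 -0.26]
(-0.11, 0.002, 0.014, 30) [0.001, -0.172, -0.003] [-0.0107, -0.0, 0.203] e 0.0 [ 0.65  1.54 -1.4   2.54  2.2   1.58 -0.28]
(-0.06, 0.002, 0.014, 40) [0.0, -0.347, -0.003] [-0.0577, 0.0001, 0.2202] e 0.0008 [ 0.64  1.55 -1.25  2.51  2.49  1.57 -0.33]
(0.027, 0.002, 0.014, 40) [0.0, -0.347, -0.003] [-0.1394, 0.0003, 0.2501] e 0.0 [ 0.7   1.66 -1.47  2.25  2.4   1.5   0.04]
```

```bash
python3 - <<'E'
from to import *
go([(-.175,.002,.15,12),(-.172,.002,.1,12),(-.172,.002,.06,12),(-.172,.002,.03,12),(-.172,.002,.014,12)])
E
```

```text
q [ 0.48  0.54 -0.79  2.53  1.93  0.43 -0.42] rack [-0.1899  0.0019  0.2009] F [-0.8  0.1 -0.6] t 11.725
(-0.175, 0.002, 0.15, 12) [0.001, 0.142, -0.003] [0.0035, 0.0001, 0.0529] e 0.0036 [ 0.38  0.66 -0.66  2.41  1.69  0.4  -0.14]
(-0.172, 0.002, 0.1, 12) [0.001, 0.142, -0.003] [0.0179, -0.0, 0.1009] e 0.0 [ 0.38  0.8  -0.68  2.44  1.96  0.51 -0.4 ]
(-0.172, 0.002, 0.06, 12) [0.001, 0.142, -0.003] [0.0317, -0.0001, 0.1384] e 0.0 [ 0.37  0.92 -0.69  2.46  2.11  0.62 -0.54]
(-0.172, 0.002, 0.03, 12) [0.001, 0.142, -0.003] [0.042, -0.0002, 0.1666] e 0.0 [ 0.37  1.   -0.68  2.46  2.2   0.69 -0.6 ]
(-0.172, 0.002, 0.014, 12) [0.001, 0.142, -0.003] [0.0475, -0.0002, 0.1816] e 0.0 [ 0.36  1.05 -0.67  2.46  2.24  0.72 -0.63]
```

Call:
jog_arm --turn '[[0, 0.05, 0], [0, 0.1, 0], [0, 0.142, 0], [0, 0.142, 0], [0, 0.142, 0], [0, 0.142, 0], [0, 0.142, 0], [0, 0.142, 0]]' --translation '[[0.004, 0, 0.03], [0.008, 0, 0.065], [0.018, 0, 0.101], [0.025, 0, 0.12], [0.032, 0, 0.138], [0.042, 0, 0.167], [0.0475, 0, 0.182], [0.0475, 0, 0.182]]' --grip '[0.7, 0.7, 0.7, 0.7, 0.7, 0.7, 0.7, 0.7]'

```text
clock: 12.72
tool_pos: [0.4282, -0.0294, 0.0133]
eef_rot: [-0.031, 0.994, 0.004, 0.104]
contact_force: [0.1, 0.2, 0.3]
opening: 0.303
finger_force: 0.0
```

```bash
python3 - <<'E'
from to import *
from h import snap
go([(-.165,.002,.014,14),(-.15,.002,.014,18),(-.14,.002,.014,21),(-.13,.002,.014,24),(-.12,.002,.014,27),(-.11,.002,.014,30),(-.1,.002,.014,32),(-.09,.002,.014,34),(-.08,.002,.014,36),(-.07,.002,.014,38),(-.06,.002,.014,40)])
snap('wrist','w5.png')
E
```

```text
q [ 0.41  1.08 -0.76  2.46  2.16  0.78 -0.56] rack [-0.171   0.0025  0.0133] F [0.1 0.2 0.3] t 12.725
(-0.165, 0.002, 0.014, 14) [0.001, -0.035, -0.004] [-0.006, -0.0005, 0.0006] e 0.0 [ 0.41  1.09 -0.77  2.47  2.21  0.82 -0.59]
(-0.15, 0.002, 0.014, 18) [0.001, -0.105, -0.004] [-0.0207, -0.0004, 0.0037] e 0.0 [ 0.41  1.11 -0.77  2.49  2.31  0.9  -0.66]
(-0.14, 0.002, 0.014, 21) [0.001, -0.157, -0.004] [-0.0305, -0.0004, 0.0057] e 0.0 [ 0.41  1.13 -0.78  2.51  2.38  0.96 -0.71]
(-0.13, 0.002, 0.014, 24) [0.001, -0.21, -0.004] [-0.0403, -0.0003, 0.0078] e 0.0 [ 0.41  1.16 -0.77  2.52  2.44  1.03 -0.75]
(-0.12, 0.002, 0.014, 27) [0.001, -0.262, -0.004] [-0.0501, -0.0003, 0.0099] e 0.0 [ 0.41  1.18 -0.76  2.54  2.51  1.1  -0.79]
(-0.11, 0.002, 0.014, 30) [0.001, -0.315, -0.004] [-0.0598, -0.0003, 0.012] e 0.0 [ 0.37  1.19 -0.69  2.55  2.62  1.15 -0.88]
(-0.1, 0.002, 0.014, 32) [0.001, -0.349, -0.004] [-0.0696, -0.0002, 0.014] e 0.0 [ 0.39  1.22 -0.73  2.55  2.62  1.2  -0.85]
(-0.09, 0.002, 0.014, 34) [0.001, -0.384, -0.004] [-0.0794, -0.0002, 0.0161] e 0.0003 [ 0.39  1.24 -0.73  2.54  2.65  1.24 -0.85]
(-0.08, 0.002, 0.014, 36) [0.0, -0.419, -0.004] [-0.0892, -0.0002, 0.0182] e 0.0001 [ 0.39  1.25 -0.73  2.53  2.68  1.27 -0.86]
(-0.07, 0.002, 0.014, 38) [0.0, -0.454, -0.004] [-0.099, -0.0002, 0.0203] e 0.0001 [ 0.39  1.27 -0.72  2.53  2.71  1.31 -0.86]
(-0.06, 0.002, 0.014, 40) [0.0, -0.489, -0.004] [-0.1088, -0.0001, 0.0224] e 0.0 [ 0.39  1.29 -0.72  2.52  2.75  1.34 -0.86]
```

View pics/w5.png

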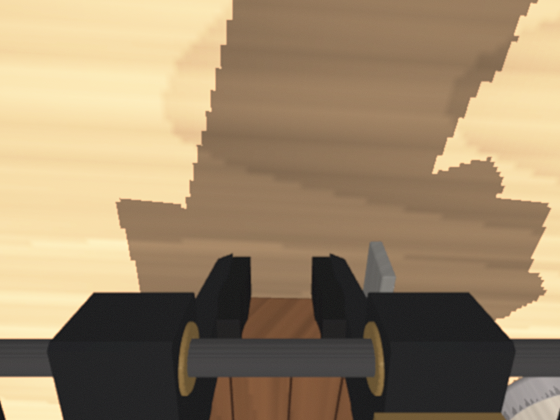

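The wrist view (now from the other side) shows the near end at (245–325, 298), centred between the fingertips, with the divider tip at (378,265) clear of the right finger. Pushing in while leaning.

Call:
jog_arm --turn '[[0, -0.035, 0], [0, -0.07, 0], [0, -0.105, 0], [0, -0.157, 0], [0, -0.21, 0], [0, -0.262, 0], [0, -0.315, 0], [0, -0.349, 0], [0, -0.384, 0], [0, -0.419, 0], [0, -0.454, 0], [0, -0.489, 0], [0, -0.489, 0]]' --translation '[[-0.006, 0, 0.001], [-0.013, 0, 0.002], [-0.021, 0, 0.004], [-0.0305, 0, 0.006], [-0.04, 0, 0.008], [-0.05, 0, 0.01], [-0.06, 0, 0.012], [-0.07, 0, 0.014], [-0.079, 0, 0.016], [-0.089, 0, 0.018], [-0.099, 0, 0.02], [-0.109, 0, 0.022], [-0.109, 0, 0.022]]' --grip '[0.7, 0.7, 0.7, 0.7, 0.7, 0.7, 0.7, 0.7, 0.7, 0.7, 0.7, 0.7, 0.7]'

```text
clock: 14.4
tool_pos: [0.5409, -0.0224, 0.0168]
eef_rot: [-0.03, 0.938, 0.011, 0.345]
contact_force: [-1.7, -0.4, -0.8]
opening: 0.299
finger_force: 0.0
```

```bash
python3 - <<'E'
from to import *
from h import snap,cv2
go([(x/1000,.002,.014,40) for x in range(-50,31,10)])
a=snap('top'); b=snap('scene')
A=cv2.resize(a[120:270,230:380],(400,400)); B=cv2.resize(b[160:310,210:360],(400,400))
cv2.imwrite('pics/m6.png',np.hstack([A,B])[:,:,::-1])
E
```

```text
q [ 0.46  1.33 -0.85  2.52  2.68  1.39 -0.73] rack [-0.0581  0.002   0.0168] F [-1.7 -0.4 -0.8] t 14.4
(-0.05, 0.002, 0.014, 40) [-0.001, 0.006, -0.002] [-0.0044, 0.0001, 0.0073] e 0.0 [ 0.47  1.32 -0.85  2.49  2.67  1.34 -0.72]
(-0.04, 0.002, 0.014, 40) [-0.001, 0.006, -0.002] [-0.012, 0.0001, 0.0138] e 0.0 [ 0.47  1.31 -0.85  2.46  2.66  1.3  -0.7 ]
(-0.03, 0.002, 0.014, 40) [-0.001, 0.006, -0.002] [-0.0196, 0.0001, 0.0203] e 0.0 [ 0.47  1.3  -0.84  2.43  2.66  1.27 -0.69]
(-0.02, 0.002, 0.014, 40) [-0.001, 0.006, -0.002] [-0.0272, 0.0001, 0.0268] e 0.0 [ 0.47  1.29 -0.84  2.4   2.65  1.23 -0.68]
(-0.01, 0.002, 0.014, 40) [-0.001, 0.006, -0.002] [-0.0349, 0.0001, 0.0332] e 0.0 [ 0.47  1.28 -0.84  2.37  2.64  1.2  -0.67]
(0.0, 0.002, 0.014, 40) [-0.001, 0.006, -0.002] [-0.0425, 0.0002, 0.0397] e 0.0 [ 0.47  1.28 -0.84  2.34  2.64  1.17 -0.66]
(0.01, 0.002, 0.014, 40) [-0.001, 0.006, -0.002] [-0.0501, 0.0002, 0.0462] e 0.0 [ 0.47  1.27 -0.84  2.31  2.63  1.14 -0.65]
(0.02, 0.002, 0.014, 40) [-0.001, 0.006, -0.002] [-0.0577, 0.0002, 0.0527] e 0.0 [ 0.47  1.26 -0.84  2.28  2.62  1.11 -0.63]
(0.03, 0.002, 0.014, 40) [-0.001, 0.006, -0.002] [-0.0654, 0.0002, 0.0591] e 0.0 [ 0.46  1.26 -0.83  2.26  2.61  1.08 -0.62]
```

View pics/m6.png

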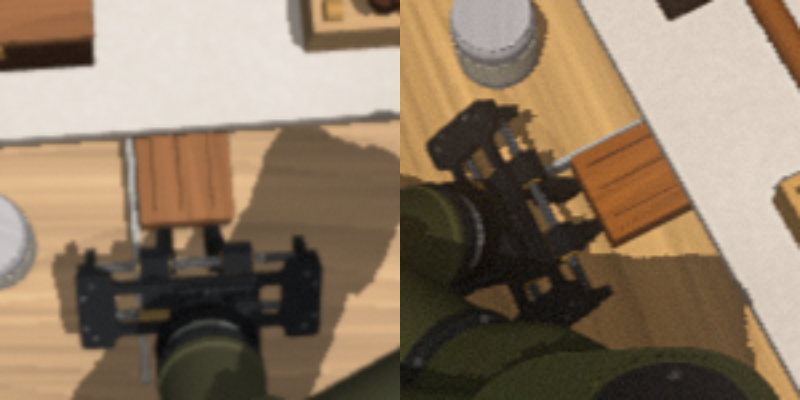

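Both crops show the board square, left edge along the divider (top crop (135,140)–(140,220)), far part under the shelf, both fingertips on the near end. Pushing on.

Call:
jog_arm --turn '[[0, 0, 0], [0, 0, 0], [0, 0, 0], [0, 0, 0], [0, 0, 0], [0, 0, 0], [0, 0, 0], [0, 0, 0], [0, 0, 0], [0, 0, 0], [0, 0, 0]]' --translation '[[-0.0044, 0, 0.006], [-0.008, 0, 0.0095], [-0.012, 0, 0.013], [-0.016, 0, 0.016], [-0.0195, 0, 0.0195], [-0.027, 0, 0.026], [-0.035, 0, 0.0325], [-0.0425, 0, 0.039], [-0.046, 0, 0.042], [-0.05, 0, 0.0455], [-0.05, 0, 0.0455]]' --grip '[0.7, 0.7, 0.7, 0.7, 0.7, 0.7, 0.7, 0.7, 0.7, 0.7, 0.7]'

```text
clock: 15.88
tool_pos: [0.6082, -0.018, 0.0146]
eef_rot: [-0.03, 0.938, 0.011, 0.344]
contact_force: [-0.2, -0.2, 0.0]
opening: 0.297
finger_force: 0.1
```

```bash
python3 - <<'E'
from to import *
go([(x/1000,.002,.014,40) for x in range(14,40,4)])
E
```

```text
q [ 0.47  1.28 -0.84  2.32  2.63  1.16 -0.65] rack [0.0093 0.0019 0.0146] F [-0.2 -0.2  0. ] t 15.875
(0.014, 0.002, 0.014, 40) [-0.001, 0.005, -0.001] [-0.0032, 0.0001, 0.0035] e 0.0 [ 0.47  1.27 -0.84  2.3   2.62  1.13 -0.63]
(0.018, 0.002, 0.014, 40) [-0.001, 0.005, -0.001] [-0.0062, 0.0002, 0.0061] e 0.0 [ 0.47  1.27 -0.84  2.29  2.62  1.12 -0.63]
(0.022, 0.002, 0.014, 40) [-0.001, 0.005, -0.001] [-0.0093, 0.0002, 0.0087] e 0.0 [ 0.47  1.26 -0.84  2.28  2.61  1.11 -0.62]
(0.026, 0.002, 0.014, 40) [-0.001, 0.005, -0.001] [-0.0123, 0.0002, 0.0113] e 0.0 [ 0.47  1.26 -0.84  2.27  2.61  1.1  -0.62]
(0.03, 0.002, 0.014, 40) [-0.001, 0.005, -0.001] [-0.0154, 0.0002, 0.0139] e 0.0 [ 0.47  1.26 -0.84  2.26  2.61  1.08 -0.61]
(0.034, 0.002, 0.014, 40) [-0.001, 0.005, -0.001] [-0.0184, 0.0002, 0.0165] e 0.0 [ 0.47  1.26 -0.84  2.24  2.6   1.07 -0.61]
(0.038, 0.002, 0.014, 40) [-0.001, 0.005, -0.001] [-0.0215, 0.0002, 0.019] e 0.0 [ 0.47  1.26 -0.84  2.23  2.6   1.06 -0.6 ]
```

Call:
jog_arm --turn '[[0, 0, 0], [0, 0, 0], [0, 0, 0], [0, 0, 0], [0, 0, 0]]' --translation '[[-0.003, 0, 0.003], [-0.006, 0, 0.006], [-0.009, 0, 0.0085], [-0.0115, 0, 0.0105], [-0.0123, 0, 0.0113]]' --grip '[0.7, 0.7, 0.7, 0.7, 0.7]'

```text
clock: 16.5
tool_pos: [0.6244, -0.0169, 0.0138]
eef_rot: [-0.03, 0.938, 0.011, 0.344]
contact_force: [-3.2, -0.0, 2.3]
opening: 0.298
finger_force: 1.5
```

Continuing in 2 mm steps until the reaction rises.

Call:
jog_arm --turn '[[0, 0, 0], [0, 0, 0], [0, 0, 0]]' --translation '[[-0.0015, 0, 0.0013], [-0.003, 0, 0.0026], [-0.003, 0, 0.0026]]' --grip '[0.7, 0.7, 0.7]'

```text
clock: 16.88
tool_pos: [0.6268, -0.0166, 0.0135]
eef_rot: [-0.031, 0.939, 0.012, 0.343]
contact_force: [-7.4, -0.8, 4.8]
opening: 0.304
finger_force: 3.6
```

```bash
python3 - <<'E'
from to import *
go([(.03,.002,.014,40),(.033,.002,.014,40)])
E
```

```text
q [ 0.47  1.26 -0.84  2.27  2.61  1.1  -0.62] rack [0.028  0.002  0.0135] F [-7.4 -0.8  4.8] t 16.875
(0.03, 0.002, 0.014, 40) [0.0, 0.002, -0.001] [-0.0019, -0.0, 0.0009] e 0.0 [ 0.47  1.26 -0.84  2.26  2.61  1.08 -0.61]
(0.033, 0.002, 0.014, 40) [0.0, 0.002, -0.001] [-0.0042, -0.0, 0.0028] e 0.0 [ 0.47  1.26 -0.84  2.25  2.6   1.08 -0.61]
```

Call:
jog_arm --turn '[[0, 0, 0], [0, 0, 0], [0, 0, 0]]' --translation '[[-0.0015, 0, 0.0013], [-0.003, 0, 0.0025], [-0.003, 0, 0.0025]]' --grip '[0.7, 0.7, 0.7]'

```text
clock: 17.25
tool_pos: [0.6272, -0.0165, 0.0127]
eef_rot: [-0.032, 0.94, 0.012, 0.34]
contact_force: [-17.7, -2.9, 11.3]
opening: 0.301
finger_force: 9.0
```

```bash
python3 - <<'E'
from to import *
from h import snap,cv2
go([(.0,.002,.02,40),(-.06,.002,.04,40)])
a=snap('top'); b=snap('scene')
A=cv2.resize(a[60:210,220:370],(400,400)); B=cv2.resize(b[130:280,270:420],(400,400))
cv2.imwrite('pics/m7.png',np.hstack([A,B])[:,:,::-1])
E
```

```text
q [ 0.47  1.26 -0.84  2.26  2.61  1.08 -0.62] rack [0.0284 0.0021 0.0127] F [-17.7  -2.9  11.3] t 17.25
(0.0, 0.002, 0.02, 40) [0.002, -0.004, 0.001] [0.0172, -0.0001, -0.0237] e 0.0 [ 0.46  1.25 -0.83  2.35  2.64  1.16 -0.68]
(-0.06, 0.002, 0.04, 40) [0.002, -0.004, 0.001] [0.0505, 0.0001, -0.0775] e 0.0 [ 0.45  1.25 -0.84  2.53  2.65  1.33 -0.78]
```

View pics/m7.png

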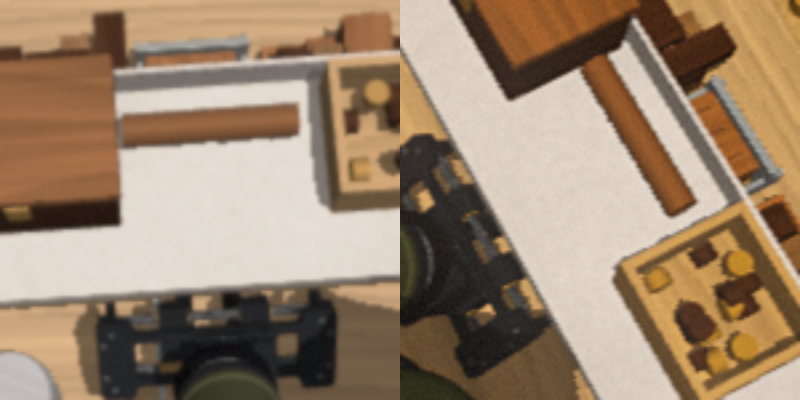

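Both crops show the board's far end behind the shelf touching the back stop (top crop (140–245, 55), scene crop (705–770, 90–180)), and the push stalled at 18 N, so it is home. Retracting.

Call:
jog_arm --turn '[[0, 0, 0], [0, 0, 0], [0, 0, 0], [0, 0, 0], [0, 0, 0], [0, 0, 0], [0, 0, 0], [0, 0, 0], [0, 0, 0]]' --translation '[[0.004, 0, -0.004], [0.01, 0, -0.01], [0.017, 0, -0.024], [0.03, 0, -0.045], [0.05, 0, -0.077], [0.05, 0, -0.11], [0.04, 0, -0.14], [0.03, 0, -0.17], [0.03, 0, -0.17]]' --grip '[0.7, 0.7, 0.7, 0.7, 0.7, 0.7, 0.7, 0.7, 0.7]'

```text
clock: 18.48
tool_pos: [0.5272, -0.0301, 0.1279]
eef_rot: [-0.03, 0.941, 0.012, 0.336]
contact_force: [0.5, -0.2, 0.5]
opening: 0.3
finger_force: 0.0
```

```bash
python3 - <<'E'
from to import *
from h import snap,cv2,models
go([])
a=snap('top'); b=snap('scene')
for c in('top','scene'):
  for n in ['tin_mid','foot_mid','casket_mid','board_mid']:
    print(c,n,[(np.round(d['position'],3),round(d['p'],2)) for d in models.place_of(c,n)[:1]])
A=cv2.resize(a[60:260,150:350],(400,400)); B=cv2.resize(b[90:290,200:400],(400,400))
cv2.imwrite('pics/m8.png',np.hstack([A,B])[:,:,::-1])
E
```

```text
q [ 0.68  1.29 -1.47  2.56  2.16  1.48 -0.35] rack [-0.0723 -0.0048  0.1279] F [ 0.5 -0.2  0.5] t 18.475
top tin_mid [(array([0.531, 0.142, 0.044]), 0.97)]
top foot_mid [(array([0.482, 0.263, 0.049]), 0.63)]
top casket_mid [(array([ 0.538, -0.367,  0.028]), 0.56)]
top board_mid []
scene tin_mid [(array([0.534, 0.144, 0.046]), 0.83)]
scene foot_mid [(array([0.482, 0.258, 0.049]), 0.82)]
scene casket_mid [(array([ 0.532, -0.366,  0.028]), 0.67)]
scene board_mid []
```

View pics/m8.png

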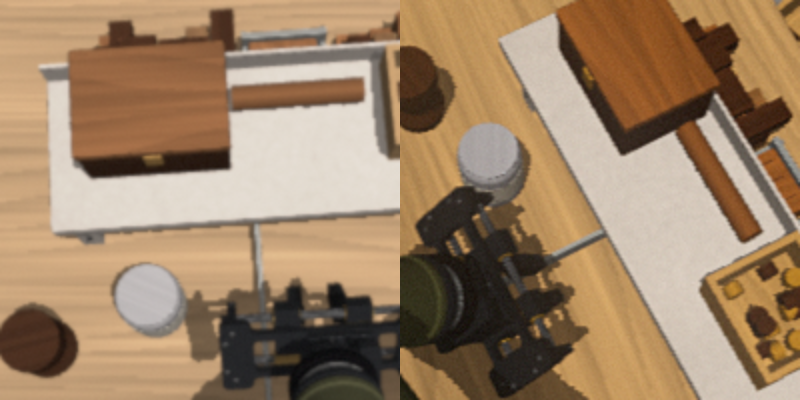

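The lane is clear in front of the shelf at (255,225)–(262,290). The board's far end sits at the back stop (245–325, 40), and the tin, foot and casket are where they started. The robot touches nothing, so I'm handing in.

```bash
python3 -c "
from plant import r
print(r.finish_job())"
```

```text
the job is handed in; nothing more can be done
None
```

The board was swung square against the long divider and slid under the shelf until it stopped hard against the back stop; the tin, foot and box measured where they started, and I handed the job in at about 18.7 s (verdict not shown).

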